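# Make up two service kits from the bearing and bush stock

### The job

Make up the two service kits from the parts on the bench mat: the red tray is for the bench drill and gets the aluminium pulley, the open ball bearing and the brass bush; the green tray is for the tool grinder and gets the sealed ball bearing and the pink grinding wheel. Set every part down flat in a compartment of its own, without dropping any, and leave the steel bush, the spray can and the screwdriver where they are.

Things in the scene. Friction and masses are not known exactly. Their poses are not given: they have to be found in the camera images.
- tray_red: moulded red plastic kit tray, fixed to the bench, 222 long (its x) x 141 wide (its y) x 20 mm high, walls and floor 3 mm thick. Two cross ribs, 3 mm thick and 10 mm high, at x = -36.5 and +36.5 mm divide it into three equal compartments, each 70 mm (x) x 135 mm (y), centred at x = -73, 0 and +73 mm, y = 0. Its long side runs roughly away from the robot. Origin: centre of the underside, which lies on the bench; compartment floor 3 mm above it.
- tray_green: moulded green plastic kit tray, fixed to the bench, 222 long (its x) x 141 wide (its y) x 20 mm high, walls and floor 3 mm thick. Two cross ribs, 3 mm thick and 10 mm high, at x = -36.5 and +36.5 mm divide it into three equal compartments, each 70 mm (x) x 135 mm (y), centred at x = -73, 0 and +73 mm, y = 0. Its long side runs roughly away from the robot. Origin: centre of the underside, which lies on the bench; compartment floor 3 mm above it.
- pulley_mid (a point): aluminium V-belt pulley, 0.11 kg: rim 50 mm across and 20 mm high with a belt groove, and on top of it a hub 28 mm across that brings the height to 30 mm; grip across the rim. Lies flat on the 3 mm bench mat at the start. This point: its centre, half-way up; z up along its axis; round, so its yaw does not matter.
- bearing_open_mid (a point): open ball bearing, steel, balls and brass-coloured cage showing in the dark gap between the two rings; 47 mm across, 20.6 mm high, 0.16 kg; grip across the outside. Lies flat on the 3 mm bench mat at the start. This point: its centre, half-way up; z up along its axis; round, so its yaw does not matter.
- bearing_sealed_mid (a point): sealed ball bearing, steel rings with a plain black seal between them; 47 mm across, 20.6 mm high, 0.17 kg; grip across the outside. Lies flat on the 3 mm bench mat at the start. This point: its centre, half-way up; z up along its axis; round, so its yaw does not matter.
- bush_brass_mid (a point): brass flanged bush standing on its flange: flange 42 mm across and 5 mm high, above it a sleeve 34 mm across, 34 mm high over all, 0.13 kg; grip across the sleeve. Lies flat on the 3 mm bench mat at the start. This point: its centre, half-way up; z up along its axis; round, so its yaw does not matter.
- grinding_wheel_mid (a point): small pink grinding wheel, 50 mm across, 25 mm high, 13 mm bore, 0.11 kg; grip across the outside. Lies flat on the 3 mm bench mat at the start. This point: its centre, half-way up; z up along its axis; round, so its yaw does not matter.
- bush_steel_mid (a point): steel flanged bush of the same shape and size as the brass one; stays in stock on the mat. This point: its centre, half-way up.
- spray_can_mid (a point): aluminium spray can with an orange band, 54 mm across, 166 mm high, loose, standing on the bench outside the right-hand tray; not to be moved. This point: its centre, half-way up.
- screwdriver_mid (a point): yellow-handled screwdriver, 190 mm long, 26 mm thick, loose, lying across the bench beyond the mat, its length roughly along world y; not to be moved. This point: the middle of its length, 13 mm above the bench; x towards the blade's tip.
There are look-alikes about, which are no part of the job. What is shaped like the part that bears bearing_sealed_mid but orange or turquoise is not meant.

How it is judged:
By the outcome, as a careful person would: the job done as asked, in the order asked, and still so for the second after the job is handed in, with the robot touching nothing.
It also fails if it takes over 120 s, if anything falls off the work surface, if the arm or the gripper's body presses on something with over 40 N, if the wrist force passes 120 N, or if a joint passes its speed limit or range.

### The arm

A 6-joint arm with a two-finger parallel gripper is mounted at the origin on the work surface. World frame = base frame: x ahead of the robot, y to its left, z up, the work surface at z = 0. Lengths are in mm, angles in rad, forces in N, time in s.
With the tool pointing down it reaches from about 300 to 850 mm from the base axis. Payload 5.4 kg.
Tool frame: the origin (TCP) lies at the very end of the fingers, on their centre line; the grasp point (between the pads) lies env.grip_point_offset behind it (env.grip_point_offset is the distance from the TCP to the grasp point, in mm); y points along the fingers, z is the direction in which the jaws open and shut, and the axes are right-handed (so a half turn about y gives the same grasp; the last joint's range is limited). The gripper opens to 85 mm and grips with 20 to 120 N. Pads are 22 mm wide; open, the fingers measure 114 mm over their backs; the gripper's body (76 mm by 85 mm) begins 54 mm behind the grasp point. The pads swing forward as they close: fully open they stand 13 mm farther back than shut.
Start: joints at [-1.423, 0.158, 1.597, -0, 1.386, -0.21], TCP at [201.349, -538.576, 195.199] pointing down, gripper open.
Joint ranges: [-2.91, 2.91], [-0.94, 2.29], [0.18, 2.7], [-1.29, 4.43], [0.17, 2.64], [-3, 3]. Speed limits (rad/s): [2.57, 2.57, 3.14, 3.14, 3.14, 3.14].

### API

Orientations are given as a unit quaternion [x, y, z, w].
In Python, from plant import env gives the robot as it stands.
- The arm moves only by the tool send_rows, never from a script. Its argument "increments" is a list of rows, each an object with "travel": the shift along the tool's x, y, z in units of 30 mm (1.0 is 30 mm), a list of three; "delta_rot": the turn, a rotation vector about the tool's x, y, z in units of 10 degrees (1.0 is 10 degrees), a list of three; "fingers": the opening, from 0 (shut) to 1 (fully open). In form: [{"travel": [tx, ty, tz], "delta_rot": [wx, wy, wz], "fingers": fingers}, ...]. A call has 1 to 12 rows; each row is the pose to reach, as a shift and turn from the pose commanded when the call began, along the tool's axes at that moment; what a row does not reach only later rows make up. A row lasts 1/8 s, in which the tool goes at most 62.5 mm and 10.7 degrees, less where a joint would pass 70% of its speed; a pose out of reach is approached as far as the arm can. A call with a gripper value outside its range is refused whole. The fingers move at their own pace and stop on an object; "squeeze" is the grip in N (left out, the last holds). Time passes only in rows, so rows that repeat a pose let the fingers close. It gives the time, the measured TCP pose, the force and the opening at its end, in the units of the state.
- env.sense(): the state, without advancing time (a new reading comes with each control period).
- env.snapshot(name): name is "scene" or "top"; returns a dict with "img" (480x640x3 uint8, red, green, blue), "fovy" (degrees; the focal length in pixels is half the picture's height over the tangent of half this angle, whatever the lens; pixels are square), "cx", "cy" (the principal point, pixels), "world_from_camera" (4x4, takes a point from camera to world coordinates). Camera axes: x right, y up, looking along -z (the intrinsics and any distortion apply to the point x, -y, -z); pixel columns grow to the right and rows downward; lengths in mm; the calibration is good to about 2 mm. A picture is of the moment at which its call begins. There is no depth.
- env.sign_off(): hands the job in, once; it reports no verdict.
The state is a dict: "clock": time; "joint_positions": joint angles; "dq": joint speeds; "tau": joint torques, N m; "ee_pos": TCP position; "ee_rot": TCP orientation; "force": force on the tool from outside, world axes, zero at the start; "moment": the same for the moment, N m; "width": finger opening in mm.
Only numpy, scipy, OpenCV 4.12 (cv2) and the standard library are available. Lean on these libraries where they do the work, as an engineer would, in place of code of your own. Each camera call takes 0.05 s, during which the arm holds its last target. There are 200 camera calls.

## Working session

There is one attempt and no reset: what is moved stays moved. The work goes in short steps, Python scripts to look and compute and a tool call to move; the robot and the scene stay as the last step left them, time stands still between calls to the robot, and variables do not carry over. Pictures are saved under pics/ and viewed, about 12 in all and at most 16, crops included, and the job is handed in when it is done.

Besides the shell and the picture viewer there is one more tool, called after "Call:" as name(argument=value, ...) on one line, values as JSON. send_rows: Moves the arm, as the interface text tells. Its arguments: {"type":"object","properties":{"increments":{"type":"array"},"squeeze":{"type":"number"}},"required":["increments"]}

```bash
mkdir -p pics; ls; python3 - <<'E'
from plant import env
import cv2,json
s=env.sense();print({k:(v if not hasattr(v,'tolist') else v.tolist()) for k,v in s.items()},env.grip_point_offset)
for n in("scene","top"):
    d=env.snapshot(n);cv2.imwrite(f"pics/{n}0.png",d["img"][:,:,::-1]);print({k:v for k,v in d.items() if k!="img"})
E
```

```text
pics
{'clock': 0.0, 'joint_positions': [-1.4230980844437413, 0.15908708064513927, 1.5982566610433098, 1.783792162253821e-06, 1.3861697629830545, -0.21005241121787754], 'dq': [0.000744159098077769, -0.0009749775939910466, -0.000998092659477928, -0.0010348554793930785, 0.00024179171721433912, 0.0017070763927908555], 'tau': [0.0014162803563522175, -39.599515199661255, -33.142722845077515, -0.00023268097720574588, 0.008324010414071381, -8.445306320936652e-06], 'ee_pos': [201.2521332062244, -537.9138662373365, 194.18335456514825], 'ee_rot': [-0.12578856824688076, 0.6965029563130561, -0.6951454084010239, 0.1258321466261559], 'force': [0.06972955750616687, 0.08811211213396283, -0.06368296541620896], 'moment': [0.001270947926611735, 0.026596727194968174, -0.010192420048833193], 'width': 85.4154350169262} 18.700000000000003
{'fovy': 45.96943756270472, 'cx': 311.4209459256117, 'cy': 237.25067269153584, 'world_from_camera': array([[-7.45492669e-01, -5.12515538e-01,  4.26108559e-01,
         9.78700984e+02],
       [ 6.66340130e-01, -5.87691374e-01,  4.58922303e-01,
         4.12811403e+02],
       [ 1.52155134e-02,  6.26056445e-01,  7.79629281e-01,
         9.12657966e+02],
       [ 0.00000000e+00,  0.00000000e+00,  0.00000000e+00,
         1.00000000e+00]])}
{'fovy': 52.388995687728865, 'cx': 328.969743601795, 'cy': 249.22255156274736, 'world_from_camera': array([[ 1.66423157e-02,  9.92808979e-01, -1.18546885e-01,
         4.05421352e+02],
       [-9.99670021e-01,  1.88420621e-02,  1.74592893e-02,
        -7.94391498e+01],
       [ 1.95674070e-02,  1.18217204e-01,  9.92794948e-01,
         1.21167957e+03],
       [ 0.00000000e+00,  0.00000000e+00,  0.00000000e+00,
         1.00000000e+00]])}
```

View pics/scene0.png

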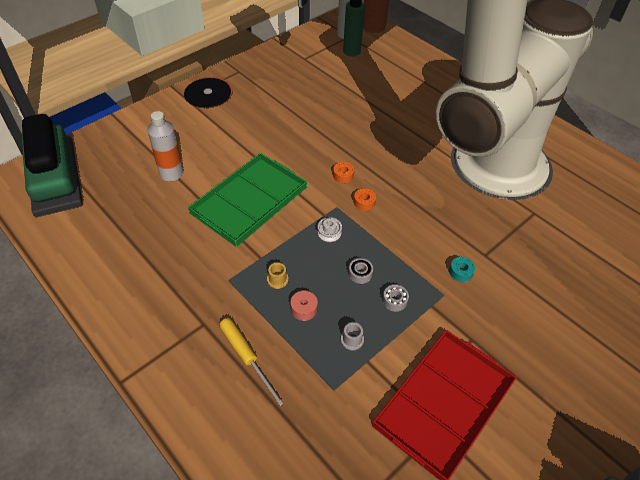

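View pics/top0.png

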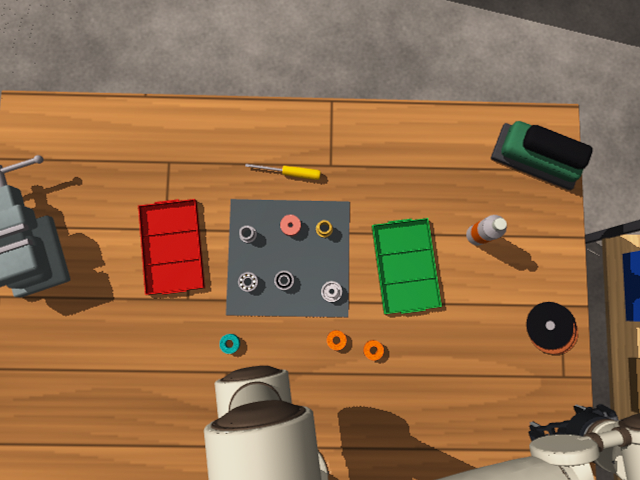

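The scene view shows the pulley (330,229), sealed bearing (361,270), open bearing (396,297), brass bush (278,273), wheel (304,305) and steel bush (353,334). In the top view, with red on the left and green on the right, they are at roughly pulley (331,292), sealed (285,281), open (248,282), brass (324,228), wheel (290,225) and steel (248,233). The orange and turquoise look-alikes are off the mat. I'll enlarge both views to confirm.

```bash
python3 - <<'E'
import cv2
a=cv2.imread("pics/top0.png")[190:330,225:355];cv2.imwrite("pics/topc.png",cv2.resize(a,None,fx=4.2,fy=4.2,interpolation=cv2.INTER_CUBIC))
a=cv2.imread("pics/scene0.png")[205:365,245:430];cv2.imwrite("pics/scenec.png",cv2.resize(a,None,fx=3.7,fy=3.7,interpolation=cv2.INTER_CUBIC))
E
```

```text
(no output)
```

View pics/topc.png

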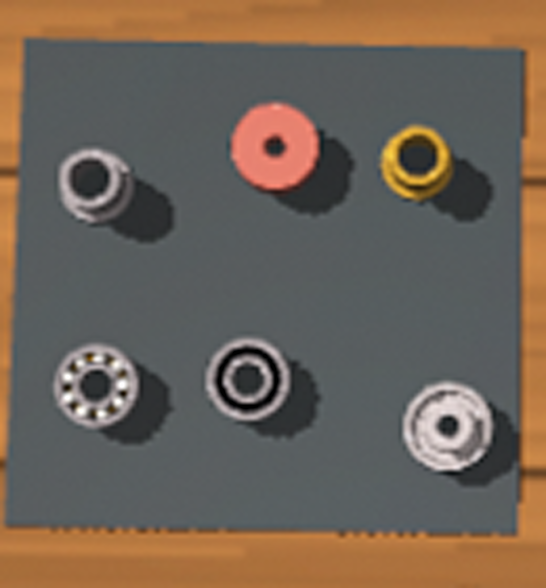

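View pics/scenec.png

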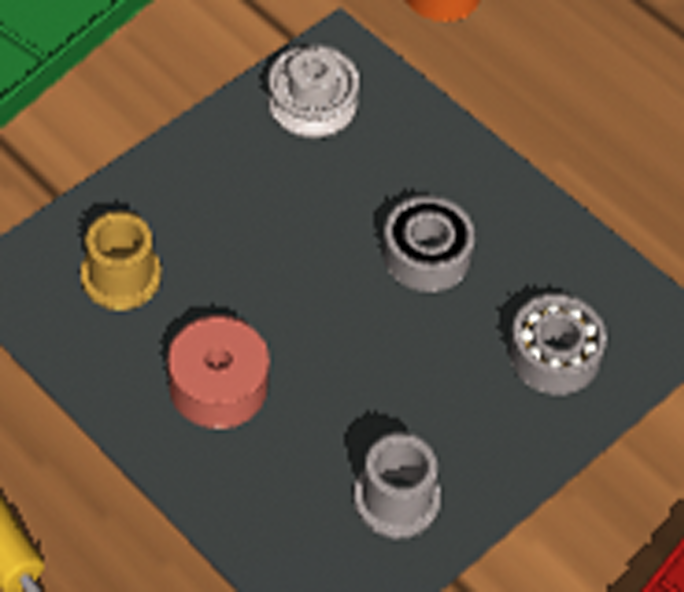

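Confirmed: the sealed bearing has a plain black ring at scene (361,268) and the open bearing shows balls at (396,296). The pulley has a hub on a grooved rim, and the brass bush is yellow. I'll triangulate the top-face centres and fit the tray boxes to their colour masks.

```bash
cat > h.py <<'E'
import numpy as np,cv2
def proj(d,P):
    T=np.linalg.inv(d["world_from_camera"]);p=np.atleast_2d(P)@T[:3,:3].T+T[:3,3]
    f=240/np.tan(np.radians(d["fovy"]/2));return np.c_[d["cx"]-f*p[:,0]/p[:,2],d["cy"]+f*p[:,1]/p[:,2]]
def ray(d,uv):
    f=240/np.tan(np.radians(d["fovy"]/2));v=np.array([(uv[0]-d["cx"])/f,-(uv[1]-d["cy"])/f,-1])
    W=d["world_from_camera"];v=W[:3,:3]@v;return W[:3,3],v/np.linalg.norm(v)
def tri(R):
    A=np.zeros((3,3));b=np.zeros(3)
    for o,v in R:M=np.eye(3)-np.outer(v,v);A+=M;b+=M@o
    p=np.linalg.solve(A,b);return p,[np.linalg.norm((np.eye(3)-np.outer(v,v))@(p-o)) for o,v in R]
def on(d,uv,z):
    o,v=ray(d,uv);return o+v*(z-o[2])/v[2]
E
cat > meas.py <<'E'
from h import *
from plant import env
from scipy.optimize import minimize
S,T=env.snapshot("scene"),env.snapshot("top")
g=lambda p,s,o:(np.array(p)+.5)/s-.5+o
pts=dict(pulley=((448,427),(316,68),33),open=((96,385),(560,336),23.6),sealed=((248,379),(430,233),23.6),brass=((417,157),(121,236),37),wheel=((275,147),(219,360),28),steel=((92,181),(402,466),37))
for n,(a,b,z) in pts.items():
    a=g(a,4.2,(225,190));b=g(b,3.7,(245,205))
    p,e=tri([ray(T,a),ray(S,b)]);print(n,p.round(1),np.round(e,1),on(T,a,z).round(1),on(S,b,z).round(1))
for n,x0 in(("red",(600,160)),("green",(560,-250))):
    ms=[]
    for d,mx in((S,(180,520)),(T,(130,450))):
        im=d["img"].astype(int);r,G,b=im[...,0],im[...,1],im[...,2]
        m=((r>2*G+20)&(r>2*b+20)&(r>50)) if n=="red" else ((G>1.5*r+10)&(G>1.5*b+10))
        m=m.astype(np.uint8);k,l,s,_=cv2.connectedComponentsWithStats(m)
        c=[i for i in range(1,k) if mx[0]<=s[i,0]<=mx[1]];i=max(c,key=lambda i:s[i,4])
        h=cv2.convexHull(np.argwhere(l==i)[:,::-1].astype(np.int32));ms.append((d,h[:,0].astype(np.float32)))
    p0=np.array([on(ms[1][0],cv2.minAreaRect(ms[1][1])[0],10)[0],on(ms[1][0],cv2.minAreaRect(ms[1][1])[0],10)[1],0,0])
    def cost(q):
        c,s=np.cos(q[2]),np.sin(q[2]);P=np.array([(q[0]+c*x-s*y,q[1]+s*x+c*y,q[3]+z) for x in(-111,111) for y in(-70.5,70.5) for z in(0,20)])
        t=0
        for d,h in ms:
            H=cv2.convexHull(proj(d,P).astype(np.float32))
            A,_=cv2.intersectConvexConvex(H,h);t+=cv2.contourArea(H)+cv2.contourArea(h)-2*A
        return t
    best=min((minimize(cost,p0+[0,0,y,0],method="Nelder-Mead",options=dict(initial_simplex=p0+[0,0,y,0]+np.vstack([np.zeros(4),np.diag([10,10,.1,8])]),maxiter=2000)) for y in(-.15,0,.15)),key=lambda r:r.fun)
    q=best.x;print(n,q.round(3),best.fun,"comps",[(q[:2]+k*np.array([np.cos(q[2]),np.sin(q[2])])).round(1).tolist() for k in(-73,0,73)])
E
python3 meas.py; python3 -c "
from plant import env
from scipy.spatial.transform import Rotation as R
print(R.from_quat(env.sense()['ee_rot']).as_matrix().round(3))"
```

```text
pulley [ 444.4 -107.6   33. ] [0.2 0.2] [ 444.2 -107.4   33. ] [ 444.6 -107.8   33. ]
open [465.3  96.4  21.4] [0. 0.] [465.2  96.1  23.6] [466.6  97.1  23.6]
sealed [470.4   8.4  23. ] [0.2 0.2] [470.2   8.5  23.6] [470.9   8.5  23.6]
brass [600.  -87.2  38.9] [0.4 0.4] [600.  -86.8  37. ] [599.5 -88.6  37. ]
wheel [606.3  -4.   26.4] [0.4 0.4] [605.8  -3.8  28. ] [607.2  -3.5  28. ]
steel [582.9 101.1  33.3] [0.2 0.2] [582.2 100.7  37. ] [584.7 102.3  37. ]
red [5.50171e+02 2.89029e+02 1.38000e-01 1.78700e+00] 289.11350672482513 comps [[477.9, 279.0], [550.2, 289.0], [622.5, 299.1]]
green [ 5.11501e+02 -2.92258e+02  1.45000e-01  2.13000e-01] 225.61668972461484 comps [[439.3, -302.8], [511.5, -292.3], [583.7, -281.7]]
[[-0.937 -0.     0.35 ]
 [-0.35   0.001 -0.937]
 [-0.    -1.    -0.001]]
```

Call:
send_rows(increments=[{"travel":[-6.3,0,-5.3],"delta_rot":[0,0.6,0],"fingers":0.8},{"travel":[-12.62,0,-10.62],"delta_rot":[0,1.24,0],"fingers":0.8},{"travel":[-12.62,0,-10.62],"delta_rot":[0,1.24,0],"fingers":0.8},{"travel":[-12.62,0,-10.62],"delta_rot":[0,1.24,0],"fingers":0.8},{"travel":[-12.62,0,-10.62],"delta_rot":[0,1.24,0],"fingers":0.8},{"travel":[-12.62,0,-10.62],"delta_rot":[0,1.24,0],"fingers":0.8},{"travel":[-12.62,0,-10.62],"delta_rot":[0,1.24,0],"fingers":0.8},{"travel":[-12.62,0,-10.62],"delta_rot":[0,1.24,0],"fingers":0.8},{"travel":[-12.62,3.84,-10.62],"delta_rot":[0,1.24,0],"fingers":0.8},{"travel":[-12.62,3.84,-10.62],"delta_rot":[0,1.24,0],"fingers":0.8},{"travel":[-12.62,3.84,-10.62],"delta_rot":[0,1.24,0],"fingers":0.8},{"travel":[-12.62,3.84,-10.62],"delta_rot":[0,1.24,0],"fingers":0.8}], squeeze=50)

```text
clock: 1.7
ee_pos: [445.7, -108.4, 82.0]
ee_rot: [0.049, -0.705, 0.706, -0.051]
force: [0.5, -0.0, -0.5]
width: 68.4
```

```bash
cat > go.py <<'E'
import sys
from h import *
from plant import env
from scipy.spatial.transform import Rotation as R
s=env.sense();M=R.from_quat(s["ee_rot"]).as_matrix();p=np.array(s["ee_pos"])
print("at",p.round(1),"jaw deg",np.degrees(np.arctan2(M[1,2],M[0,2])).round(2),"tilt",M[2].round(3),"w",round(s["width"],1))
for a in sys.argv[1:]:
    t=np.array(eval(a),float);print(a,"units",(M.T@(t-p)/30).round(3));p=t
E
python3 go.py 444.5,-107.6,5; python3 - <<'E'
from h import *
from plant import env
a=env.snapshot("scene")["img"][140:300,240:420,::-1];cv2.imwrite("pics/s2.png",cv2.resize(a,None,fx=3.5,fy=3.5,interpolation=cv2.INTER_CUBIC))
E
```

```text
at [ 445.7 -108.4   82. ] jaw deg -81.91 tilt [-0.002 -1.     0.002] w 68.4
444.5,-107.6,5 units [ 0.042  2.567 -0.036]
```

View pics/s2.png

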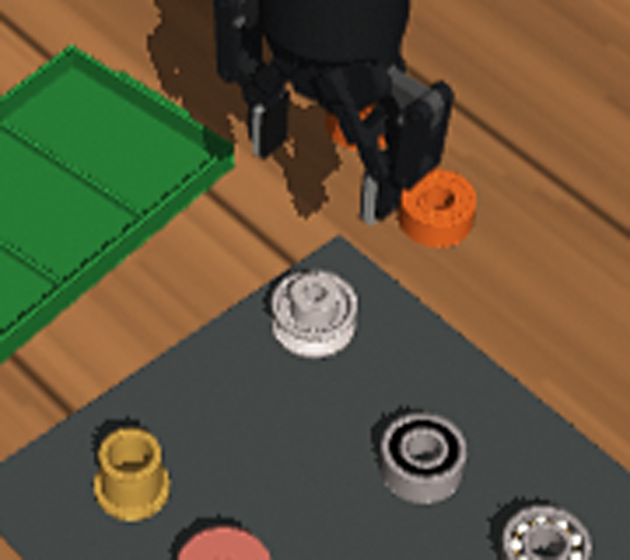

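Call:
send_rows(increments=[{"travel":[0,1.4,0],"delta_rot":[0,0,0],"fingers":0.8},{"travel":[0,2.2,0],"delta_rot":[0,0,0],"fingers":0.8},{"travel":[0,2.4,0],"delta_rot":[0,0,0],"fingers":0.8},{"travel":[0,2.4,0],"delta_rot":[0,0,0],"fingers":0.8},{"travel":[0,2.4,0],"delta_rot":[0,0,0],"fingers":0.8}])

```text
clock: 2.38
ee_pos: [445.9, -108.4, 9.8]
ee_rot: [0.049, -0.705, 0.706, -0.051]
force: [0.4, 0.1, 0.5]
width: 68.2
```

```bash
python3 go.py 444.5,-107.6,5
```

```text
at [ 445.9 -108.4    9.8] jaw deg -81.9 tilt [-0.003 -1.     0.002] w 68.2
444.5,-107.6,5 units [ 0.044  0.159 -0.035]
```

Call:
send_rows(increments=[{"travel":[0.04,0.14,-0.03],"delta_rot":[0,0,0],"fingers":0.8},{"travel":[0.04,0.14,-0.03],"delta_rot":[0,0,0],"fingers":0.8},{"travel":[0.04,0.14,-0.03],"delta_rot":[0,0,0],"fingers":0.4},{"travel":[0.04,0.14,-0.03],"delta_rot":[0,0,0],"fingers":0.4},{"travel":[0.04,0.14,-0.03],"delta_rot":[0,0,0],"fingers":0.4},{"travel":[0.04,0.14,-0.03],"delta_rot":[0,0,0],"fingers":0.4},{"travel":[0.04,0.14,-0.03],"delta_rot":[0,0,0],"fingers":0.4},{"travel":[0.04,0.14,-0.03],"delta_rot":[0,0,0],"fingers":0.4}], squeeze=50)

```text
clock: 3.38
ee_pos: [443.1, -106.9, 3.8]
ee_rot: [0.05, -0.705, 0.705, -0.05]
force: [-0.7, 0.1, -0.3]
width: 34.2
```

```bash
python3 go.py 478,279,5
```

```text
at [ 443.1 -106.9    3.8] jaw deg -81.9 tilt [-0. -1.  0.] w 34.2
478,279,5 units [ -2.964  -0.04  -12.57 ]
```

```bash
python3 - <<'E'
from h import *
from plant import env
for i in range(3):
    d=env.snapshot("scene")
    s=env.sense();print(np.round(s["ee_pos"],1),round(s["width"],1),np.round(s["force"],1))
a=d["img"][160:300,240:420,::-1];cv2.imwrite("pics/s3.png",cv2.resize(a,None,fx=3.5,fy=3.5,interpolation=cv2.INTER_CUBIC))
E
```

```text
[ 443.1 -106.9    3.8] 33.8 [-0.4  0.2 -0.4]
[ 443.1 -106.9    3.8] 34.0 [-0.2  0.5  0.2]
[ 443.1 -106.8    3.8] 33.9 [-0.3  0.4  0. ]
```

View pics/s3.png

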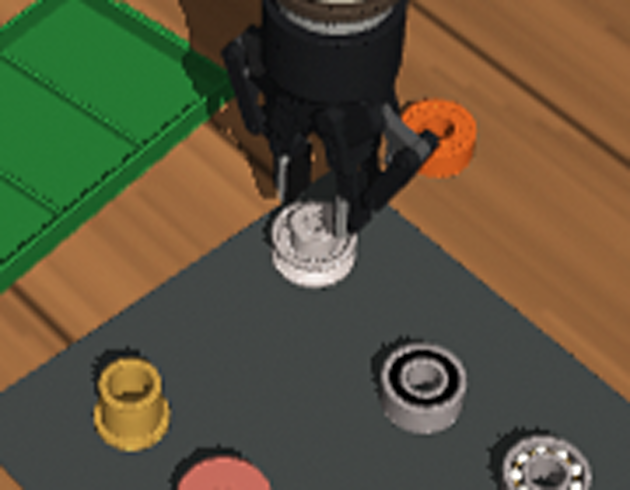

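```bash
python3 - <<'E'
from h import *
from plant import env
S=env.snapshot("scene")
j=np.array([.141,-.99,0])
for z in(4,9,15,23,30):
  for w in(17,24): print(z,w,[(proj(S,np.array([443.1,-106.9,z])+k*w*j)[0]).round(1) for k in(1,-1)])
d=env.snapshot("top")["img"][240:340,270:390,::-1]
a=S["img"][185:265,290:380,::-1]
cv2.imwrite("pics/t4.png",np.hstack([cv2.resize(x,(400,400*x.shape[0]//x.shape[1]),interpolation=cv2.INTER_CUBIC)[:333] for x in(d,a)]))
E
```

```text
4 17 [array([323.9, 227.8]), array([336.7, 236.1])]
4 24 [array([321.4, 226.1]), array([339.3, 237.8])]
9 17 [array([324. , 226.3]), array([336.8, 234.6])]
9 24 [array([321.4, 224.6]), array([339.5, 236.3])]
15 17 [array([324.1, 224.4]), array([336.9, 232.7])]
15 24 [array([321.5, 222.7]), array([339.6, 234.5])]
23 17 [array([324.2, 221.9]), array([337.1, 230.2])]
23 24 [array([321.6, 220.2]), array([339.8, 232. ])]
30 17 [array([324.4, 219.7]), array([337.3, 228. ])]
30 24 [array([321.7, 218. ]), array([340. , 229.8])]
```

View pics/t4.png

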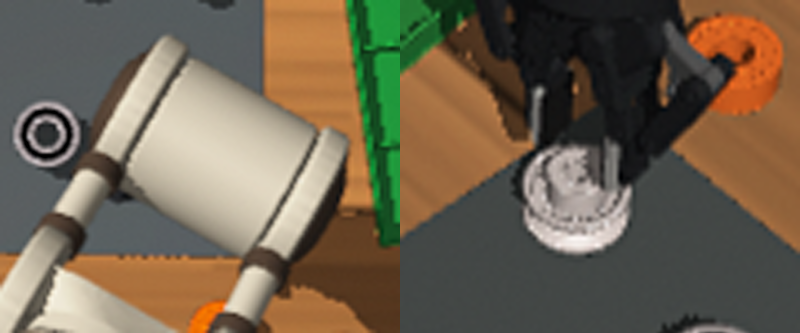

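The picture shows the tip overlying the rim beside the hub, at about z=28, while the sensed TCP z is 3.8. I'll check the finger height against the earlier hover picture.

```bash
python3 - <<'E'
from h import *
from plant import env
S=env.snapshot("scene")
j=np.array([.141,-.99,0])
for z in(82,92,102,112):
  print(z,[(proj(S,np.array([445.7,-108.4,z])+k*34*j)[0]).round(1) for k in(1,-1)])
E
```

```text
82 [array([317.1, 198.7]), array([344. , 215.6])]
92 [array([317.3, 195.3]), array([344.3, 212.2])]
102 [array([317.4, 191.8]), array([344.6, 208.8])]
112 [array([317.5, 188.3]), array([345. , 205.3])]
```

Call:
send_rows(increments=[{"travel":[0,0,0],"delta_rot":[0,0,0],"fingers":0.8},{"travel":[0,0,0],"delta_rot":[0,0,0],"fingers":0.8},{"travel":[0,0,0],"delta_rot":[0,0,0],"fingers":0.8},{"travel":[0,0,0],"delta_rot":[0,0,0],"fingers":0.8}])

```text
clock: 4.18
ee_pos: [443.1, -106.8, 3.8]
ee_rot: [-0.05, 0.705, -0.705, 0.05]
force: [0.1, -0.1, -0.3]
width: 68.1
```

Call:
send_rows(increments=[{"travel":[-0.04,0.2,0.02],"delta_rot":[0,0,0],"fingers":0.8},{"travel":[-0.04,0.4,0.02],"delta_rot":[0,0,0],"fingers":0.8},{"travel":[-0.04,0.4,0.02],"delta_rot":[0,0,0],"fingers":0.8},{"travel":[-0.04,0.4,0.02],"delta_rot":[0,0,0],"fingers":0.8}])

```text
clock: 4.68
ee_pos: [444.3, -107.2, -8.3]
ee_rot: [-0.05, 0.705, -0.705, 0.05]
force: [0.1, 0.1, 0.8]
width: 68.2
```

```bash
python3 go.py; python3 - <<'E'
from h import *
from plant import env
S=env.snapshot("scene");p=np.array(env.sense()["ee_pos"])
j=np.array([.141,-.99,0])
for z in(5,15,25,35):
  print(z,[(proj(S,np.r_[p[:2],z]+k*34*j)[0]).round(1) for k in(1,-1)])
a=S["img"][170:265,290:380,::-1]
cv2.imwrite("pics/s5.png",cv2.resize(a,None,fx=6,fy=6,interpolation=cv2.INTER_CUBIC))
E
```

```text
at [ 444.3 -107.2   -8.3] jaw deg -81.9 tilt [ 0. -1. -0.] w 68.2
5 [array([317.1, 223.6]), array([342.6, 240.2])]
15 [array([317.2, 220.5]), array([342.9, 237.2])]
25 [array([317.3, 217.4]), array([343.2, 234.1])]
35 [array([317.4, 214.2]), array([343.5, 230.9])]
```

View pics/s5.png

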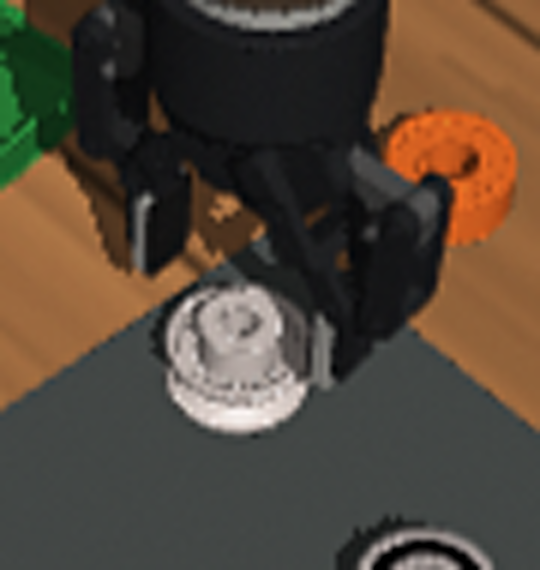

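Tips at crop (325,385) and (148,272) put their height at about 26 mm, so sensed z reads about 25 mm lower than the swing explains. The pads are centred on the pulley, so I'll lower by sight and watch the force.

Call:
send_rows(increments=[{"travel":[0,0.2,0],"delta_rot":[0,0,0],"fingers":0.8},{"travel":[0,0.35,0],"delta_rot":[0,0,0],"fingers":0.8},{"travel":[0,0.5,0],"delta_rot":[0,0,0],"fingers":0.8},{"travel":[0,0.5,0],"delta_rot":[0,0,0],"fingers":0.8}])

```text
clock: 5.22
ee_pos: [443.9, -107.0, -23.7]
ee_rot: [-0.05, 0.706, -0.705, 0.05]
force: [0.5, -1.4, 0.6]
width: 68.4
```

Call:
send_rows(increments=[{"travel":[0,0,0],"delta_rot":[0,0,0],"fingers":0.4},{"travel":[0,0,0],"delta_rot":[0,0,0],"fingers":0.4},{"travel":[0,0,0],"delta_rot":[0,0,0],"fingers":0.4},{"travel":[0,0,0],"delta_rot":[0,0,0],"fingers":0.4},{"travel":[0,0,0],"delta_rot":[0,0,0],"fingers":0.4}], squeeze=50)

```text
clock: 5.85
ee_pos: [444.6, -107.4, -22.6]
ee_rot: [0.05, -0.705, 0.705, -0.05]
force: [-2.0, 0.6, 6.4]
width: 47.8
```

```bash
python3 go.py 478,279,30; python3 - <<'E'
from h import *
from plant import env
S=env.snapshot("scene")
a=S["img"][170:265,290:380,::-1]
cv2.imwrite("pics/s6.png",cv2.resize(a,None,fx=6,fy=6,interpolation=cv2.INTER_CUBIC))
E
```

```text
at [ 444.6 -107.4  -22.6] jaw deg -81.89 tilt [-0. -1.  0.] w 47.8
478,279,30 units [ -2.919  -1.755 -12.594]
```

View pics/s6.png

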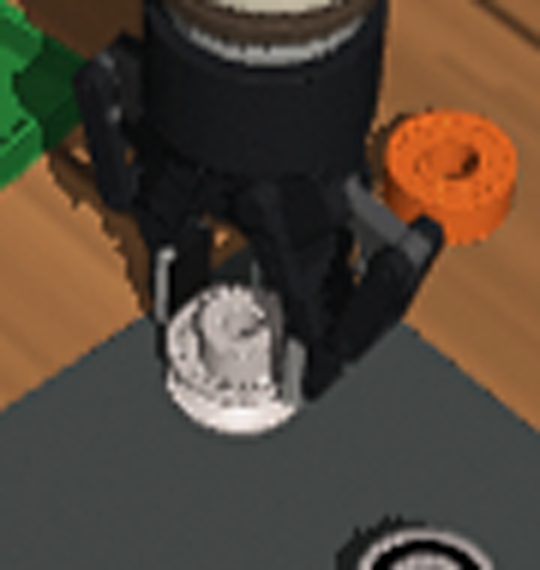

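Call:
send_rows(increments=[{"travel":[0,-0.2,0],"delta_rot":[0,0,0],"fingers":0.4},{"travel":[0,-1.0,0],"delta_rot":[0,0,0],"fingers":0.4},{"travel":[0,-2.3,0],"delta_rot":[0,0,0],"fingers":0.4},{"travel":[0,-2.3,0],"delta_rot":[0,0,0],"fingers":0.4},{"travel":[0,-2.3,0],"delta_rot":[0,0,0],"fingers":0.4}])

```text
clock: 6.52
ee_pos: [443.9, -107.0, 45.3]
ee_rot: [-0.05, 0.705, -0.705, 0.05]
force: [0.1, -0.3, -1.7]
width: 47.4
```

```bash
python3 go.py 478,279,47; python3 - <<'E'
from h import *
from plant import env
S=env.snapshot("scene")
a=S["img"][150:265,280:400,::-1]
cv2.imwrite("pics/s7.png",cv2.resize(a,None,fx=5,fy=5,interpolation=cv2.INTER_CUBIC))
E
```

```text
at [ 443.9 -107.    45.3] jaw deg -81.9 tilt [ 0.001 -1.    -0.   ] w 47.4
478,279,47 units [ -2.939  -0.054 -12.579]
```

View pics/s7.png

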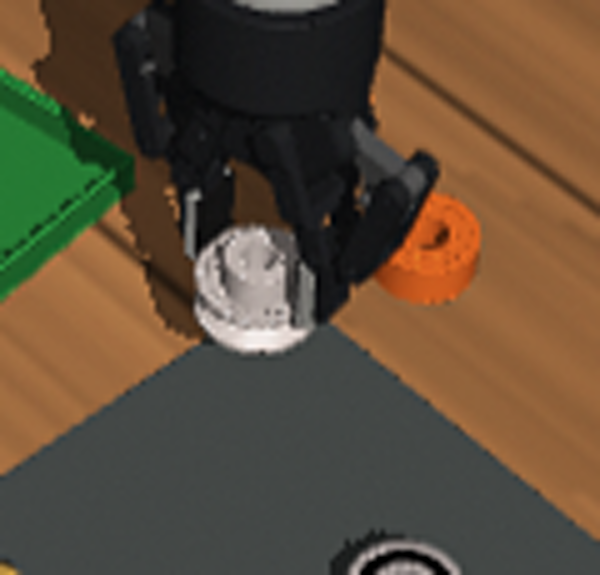

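Held level, with the mat clear beneath it. Moving to the near red compartment (10 pictures used).

Call:
send_rows(increments=[{"travel":[-1,0,-3],"delta_rot":[0,0,0],"fingers":0.4},{"travel":[-1.6,0,-5],"delta_rot":[0,0,0],"fingers":0.4},{"travel":[-2,0,-7],"delta_rot":[0,0,0],"fingers":0.4},{"travel":[-2.5,0,-9],"delta_rot":[0,0,0],"fingers":0.4},{"travel":[-2.7,0,-10.8],"delta_rot":[0,0,0],"fingers":0.4},{"travel":[-2.94,0,-12.1],"delta_rot":[0,0,0],"fingers":0.4},{"travel":[-2.94,0,-12.58],"delta_rot":[0,0,0],"fingers":0.4},{"travel":[-2.94,0,-12.58],"delta_rot":[0,0,0],"fingers":0.4},{"travel":[-2.94,0,-12.58],"delta_rot":[0,0,0],"fingers":0.4},{"travel":[-2.94,0,-12.58],"delta_rot":[0,0,0],"fingers":0.4},{"travel":[-2.94,0,-12.58],"delta_rot":[0,0,0],"fingers":0.4}])

```text
clock: 7.95
ee_pos: [478.8, 277.8, 45.9]
ee_rot: [0.049, -0.705, 0.705, -0.049]
force: [0.1, -0.2, -1.0]
width: 47.4
```

```bash
python3 go.py 478,279,-20; python3 - <<'E'
from h import *
from plant import env
out=[]
for n,(r,c) in dict(scene=(300,360),top=(180,120)).items():
    a=env.snapshot(n)["img"][r:r+180,c:c+180,::-1];out.append(cv2.resize(a,(400,400),interpolation=cv2.INTER_CUBIC))
cv2.imwrite("pics/s8.png",np.hstack(out))
E
```

```text
at [478.8 277.8  45.9] jaw deg -81.99 tilt [-0. -1.  0.] w 47.4
478,279,-20 units [ 0.02   2.195 -0.042]
```

View pics/s8.png

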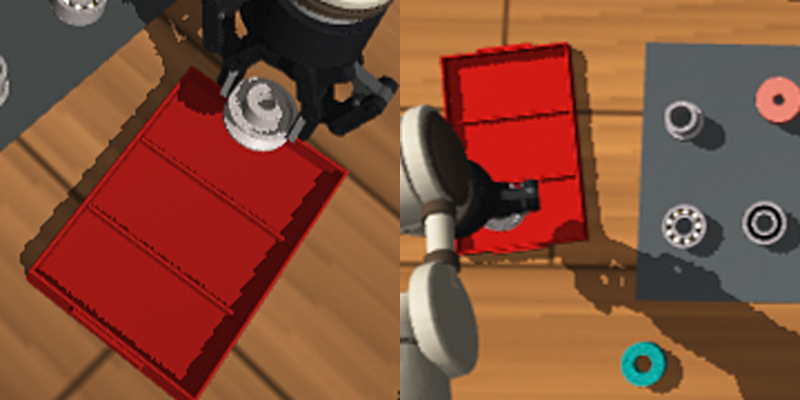

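Call:
send_rows(increments=[{"travel":[0,1,0],"delta_rot":[0,0,0],"fingers":0.4},{"travel":[0,1.7,-0.03],"delta_rot":[0,0,0],"fingers":0.4},{"travel":[0,2.0,-0.03],"delta_rot":[0,0,0],"fingers":0.4},{"travel":[0,2.1,-0.03],"delta_rot":[0,0,0],"fingers":0.4},{"travel":[0,2.17,-0.03],"delta_rot":[0,0,0],"fingers":0.4},{"travel":[0,2.17,-0.03],"delta_rot":[0,0,0],"fingers":0.4},{"travel":[0,2.17,-0.03],"delta_rot":[0,0,0],"fingers":0.4}])

```text
clock: 8.93
ee_pos: [478.8, 279.8, -18.7]
ee_rot: [-0.05, 0.705, -0.705, 0.05]
force: [0.4, -0.3, -0.0]
width: 47.5
```

Call:
send_rows(increments=[{"travel":[0,0.06,0],"delta_rot":[0,0,0],"fingers":0.4},{"travel":[0,0.06,0],"delta_rot":[0,0,0],"fingers":0.4},{"travel":[0,0.06,0],"delta_rot":[0,0,0],"fingers":0.4}])

```text
clock: 9.3
ee_pos: [478.3, 279.7, -21.1]
ee_rot: [0.05, -0.705, 0.705, -0.05]
force: [0.8, 0.0, -0.8]
width: 47.5
```

Call:
send_rows(increments=[{"travel":[0,0.05,0],"delta_rot":[0,0,0],"fingers":0.4},{"travel":[0,0.05,0],"delta_rot":[0,0,0],"fingers":0.4},{"travel":[0,0.05,0],"delta_rot":[0,0,0],"fingers":0.4}])

```text
clock: 9.68
ee_pos: [478.5, 279.8, -22.5]
ee_rot: [-0.05, 0.705, -0.705, 0.05]
force: [0.4, -1.0, -0.2]
width: 47.2
```

Call:
send_rows(increments=[{"travel":[0,0.04,0],"delta_rot":[0,0,0],"fingers":0.4},{"travel":[0,0.04,0],"delta_rot":[0,0,0],"fingers":0.4},{"travel":[0,0.04,0],"delta_rot":[0,0,0],"fingers":0.4}])

```text
clock: 10.05
ee_pos: [478.5, 279.8, -22.6]
ee_rot: [0.05, -0.705, 0.705, -0.05]
force: [-4.1, -2.6, 9.5]
width: 47.3
```

Call:
send_rows(increments=[{"travel":[0,-0.03,0],"delta_rot":[0,0,0],"fingers":0.7},{"travel":[0,-0.03,0],"delta_rot":[0,0,0],"fingers":0.7},{"travel":[0,-0.03,0],"delta_rot":[0,0,0],"fingers":0.75},{"travel":[0,-0.03,0],"delta_rot":[0,0,0],"fingers":0.75},{"travel":[0,-0.8,0],"delta_rot":[0,0,0],"fingers":0.75},{"travel":[0,-2.3,0],"delta_rot":[0,0,0],"fingers":0.75},{"travel":[0,-2.3,0],"delta_rot":[0,0,0],"fingers":0.75},{"travel":[0,-2.3,0],"delta_rot":[0,0,0],"fingers":0.75}])

```text
clock: 11.05
ee_pos: [478.0, 279.6, 44.7]
ee_rot: [0.05, -0.705, 0.705, -0.05]
force: [-0.9, -0.2, -1.1]
width: 64.0
```

```bash
python3 go.py 465.6,96.5,45 465.6,96.5,-20
```

```text
at [478.  279.6  44.7] jaw deg -81.9 tilt [ 0.001 -1.     0.   ] w 64.0
465.6,96.5,45 units [ 1.269 -0.008  5.983]
465.6,96.5,-20 units [-1.000e-03  2.167e+00 -0.000e+00]
```

Call:
send_rows(increments=[{"travel":[0.5,0,2],"delta_rot":[0,0,0],"fingers":0.8},{"travel":[0.9,0,4],"delta_rot":[0,0,0],"fingers":0.8},{"travel":[1.27,0,5.5],"delta_rot":[0,0,0],"fingers":0.8},{"travel":[1.27,0,5.98],"delta_rot":[0,0,0],"fingers":0.8},{"travel":[1.27,0,5.98],"delta_rot":[0,0,0],"fingers":0.8},{"travel":[1.27,0,5.98],"delta_rot":[0,0,0],"fingers":0.8},{"travel":[1.27,0.7,5.98],"delta_rot":[0,0,0],"fingers":0.8},{"travel":[1.27,1.4,5.98],"delta_rot":[0,0,0],"fingers":0.8},{"travel":[1.27,1.8,5.98],"delta_rot":[0,0,0],"fingers":0.8},{"travel":[1.27,1.95,5.98],"delta_rot":[0,0,0],"fingers":0.8},{"travel":[1.27,1.95,5.98],"delta_rot":[0,0,0],"fingers":0.8},{"travel":[1.27,1.95,5.98],"delta_rot":[0,0,0],"fingers":0.8}])

```text
clock: 12.55
ee_pos: [466.7, 96.8, -12.6]
ee_rot: [0.049, -0.705, 0.705, -0.05]
force: [-0.3, -0.5, 0.1]
width: 68.4
```

```bash
python3 go.py 465.6,96.5,-20
```

```text
at [466.7  96.8 -12.6] jaw deg -81.89 tilt [-0.001 -1.     0.   ] w 68.4
465.6,96.5,-20 units [0.037 0.247 0.003]
```

Call:
send_rows(increments=[{"travel":[0.03,0.22,0],"delta_rot":[0,0,0],"fingers":0.8},{"travel":[0.03,0.22,0],"delta_rot":[0,0,0],"fingers":0.8},{"travel":[0.03,0.22,0],"delta_rot":[0,0,0],"fingers":0.4},{"travel":[0.03,0.22,0],"delta_rot":[0,0,0],"fingers":0.4},{"travel":[0.03,0.22,0],"delta_rot":[0,0,0],"fingers":0.4},{"travel":[0.03,0.22,0],"delta_rot":[0,0,0],"fingers":0.4},{"travel":[0.03,0.22,0],"delta_rot":[0,0,0],"fingers":0.4}], squeeze=60)

```text
clock: 13.42
ee_pos: [465.2, 96.5, -19.2]
ee_rot: [0.05, -0.705, 0.705, -0.05]
force: [-3.3, -0.5, 6.2]
width: 43.3
```

Width reads 43.3 against a 47 mm diameter, so the grip could be off-centre. I'll look before lifting.

```bash
python3 - <<'E'
from h import *
from plant import env
S,T=env.snapshot("scene"),env.snapshot("top")
a=cv2.resize(S["img"][235:345,345:455,::-1],(550,550),interpolation=cv2.INTER_CUBIC)
b=cv2.resize(T["img"][190:300,130:280,::-1],(600,440),interpolation=cv2.INTER_CUBIC)
b=T["img"][190:300,200:250,::-1];b=cv2.resize(b,(250,550),interpolation=cv2.INTER_CUBIC)
c=T["img"][190:300,130:280,::-1]
cv2.imwrite("pics/s9.png",np.hstack([a,cv2.resize(c,(250,183)) if 0 else b]))
cv2.imwrite("pics/t9.png",cv2.resize(c,(750,550),interpolation=cv2.INTER_CUBIC))
E
```

```text
(no output)
```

View pics/s9.png

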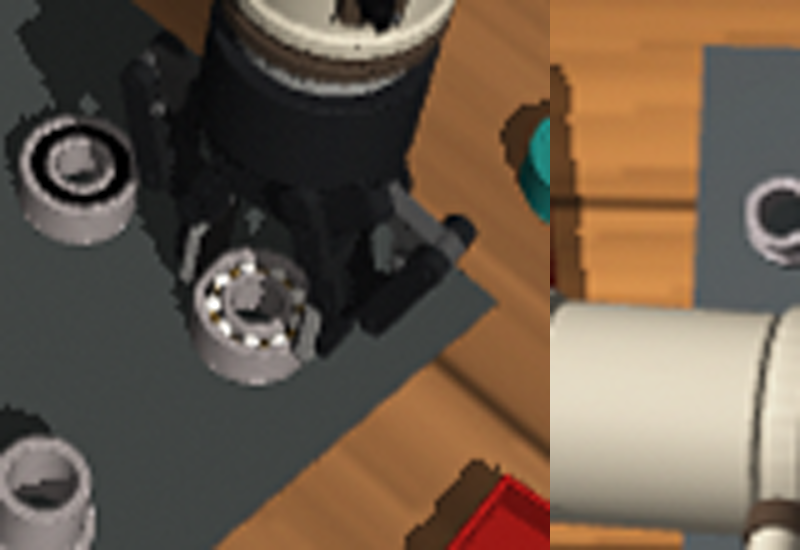

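View pics/t9.png

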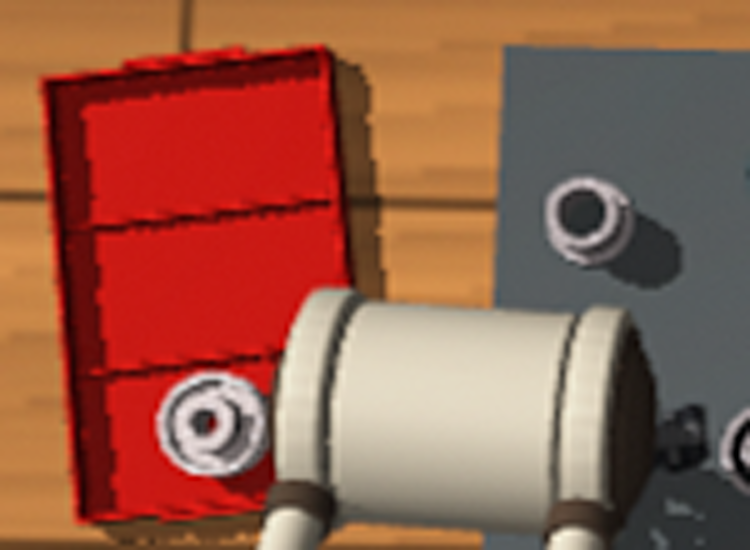

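The bearing is gripped symmetrically between both pads, and the upward force comes from the pads swinging down. The pulley sits flat in the near red compartment. Continuing (13 pictures used).

Call:
send_rows(increments=[{"travel":[0,-0.2,0],"delta_rot":[0,0,0],"fingers":0.4},{"travel":[0,-1.0,0],"delta_rot":[0,0,0],"fingers":0.4},{"travel":[0,-2.2,0],"delta_rot":[0,0,0],"fingers":0.4},{"travel":[0,-2.2,0],"delta_rot":[0,0,0],"fingers":0.4},{"travel":[0,-2.2,0],"delta_rot":[0,0,0],"fingers":0.4}])

```text
clock: 14.15
ee_pos: [464.4, 96.6, 45.4]
ee_rot: [-0.05, 0.705, -0.705, 0.05]
force: [-0.3, 0.4, -1.8]
width: 43.5
```

```bash
python3 go.py 550,289,45
```

```text
at [464.4  96.6  45.4] jaw deg -81.9 tilt [ 0.001 -1.    -0.   ] w 43.5
550,289,45 units [-3.73   0.012 -5.946]
```

Call:
send_rows(increments=[{"travel":[-1.2,0,-1.8],"delta_rot":[0,0,0],"fingers":0.4},{"travel":[-2.3,0,-3.5],"delta_rot":[0,0,0],"fingers":0.4},{"travel":[-3.3,0,-5.2],"delta_rot":[0,0,0],"fingers":0.4},{"travel":[-3.73,0,-5.95],"delta_rot":[0,0,0],"fingers":0.4},{"travel":[-3.73,0,-5.95],"delta_rot":[0,0,0],"fingers":0.4},{"travel":[-3.73,0,-5.95],"delta_rot":[0,0,0],"fingers":0.4},{"travel":[-3.73,0.7,-5.95],"delta_rot":[0,0,0],"fingers":0.4},{"travel":[-3.73,1.4,-5.95],"delta_rot":[0,0,0],"fingers":0.4},{"travel":[-3.73,1.8,-5.95],"delta_rot":[0,0,0],"fingers":0.4},{"travel":[-3.73,2.03,-5.95],"delta_rot":[0,0,0],"fingers":0.4},{"travel":[-3.73,2.03,-5.95],"delta_rot":[0,0,0],"fingers":0.4},{"travel":[-3.73,2.03,-5.95],"delta_rot":[0,0,0],"fingers":0.4}])

```text
clock: 15.65
ee_pos: [551.4, 289.3, -14.1]
ee_rot: [-0.049, 0.705, -0.705, 0.05]
force: [0.3, 0.7, -0.7]
width: 43.2
```

Call:
send_rows(increments=[{"travel":[0,0.03,0],"delta_rot":[0,0,0],"fingers":0.4},{"travel":[0,0.03,0],"delta_rot":[0,0,0],"fingers":0.4},{"travel":[0,0.03,0],"delta_rot":[0,0,0],"fingers":0.4}])

```text
clock: 16.02
ee_pos: [550.7, 289.1, -15.5]
ee_rot: [-0.05, 0.705, -0.705, 0.05]
force: [-0.9, -0.4, -1.4]
width: 43.4
```

Call:
send_rows(increments=[{"travel":[0,0.1,0],"delta_rot":[0,0,0],"fingers":0.4},{"travel":[0,0.1,0],"delta_rot":[0,0,0],"fingers":0.4},{"travel":[0,0.1,0],"delta_rot":[0,0,0],"fingers":0.4}])

```text
clock: 16.4
ee_pos: [550.5, 289.0, -18.8]
ee_rot: [0.05, -0.705, 0.705, -0.05]
force: [0.6, -0.6, -2.0]
width: 43.3
```

Call:
send_rows(increments=[{"travel":[0,0.03,0],"delta_rot":[0,0,0],"fingers":0.4},{"travel":[0,0.03,0],"delta_rot":[0,0,0],"fingers":0.4},{"travel":[0,0.03,0],"delta_rot":[0,0,0],"fingers":0.4}])

```text
clock: 16.77
ee_pos: [550.7, 289.1, -19.1]
ee_rot: [0.05, -0.705, 0.705, -0.05]
force: [-2.0, -1.3, 5.1]
width: 43.5
```

Contact on the floor; release and go up, then on to the brass bush.

Call:
send_rows(increments=[{"travel":[0,-0.03,0],"delta_rot":[0,0,0],"fingers":0.7},{"travel":[0,-0.03,0],"delta_rot":[0,0,0],"fingers":0.7},{"travel":[0,-0.03,0],"delta_rot":[0,0,0],"fingers":0.75},{"travel":[0,-0.03,0],"delta_rot":[0,0,0],"fingers":0.75},{"travel":[0,-0.8,0],"delta_rot":[0,0,0],"fingers":0.75},{"travel":[0,-2.5,0],"delta_rot":[0,0,0],"fingers":0.75},{"travel":[0,-2.5,0],"delta_rot":[0,0,0],"fingers":0.75},{"travel":[0,-2.5,0],"delta_rot":[0,0,0],"fingers":0.75}])

```text
clock: 17.77
ee_pos: [550.4, 289.0, 55.1]
ee_rot: [0.05, -0.705, 0.705, -0.05]
force: [0.3, 0.4, -0.3]
width: 63.6
```

```bash
python3 go.py 599.8,-87.5,55
```

```text
at [550.4 289.   55.1] jaw deg -81.9 tilt [ 0. -1.  0.] w 63.6
599.8,-87.5,55 units [1.3800e-01 4.0000e-03 1.2657e+01]
```

Call:
send_rows(increments=[{"travel":[0,0,2],"delta_rot":[0,0,0],"fingers":0.7},{"travel":[0.1,0,4],"delta_rot":[0,0,0],"fingers":0.7},{"travel":[0.14,0,6],"delta_rot":[0,0,0],"fingers":0.7},{"travel":[0.14,0,8],"delta_rot":[0,0,0],"fingers":0.7},{"travel":[0.14,0,10],"delta_rot":[0,0,0],"fingers":0.7},{"travel":[0.14,0,11.8],"delta_rot":[0,0,0],"fingers":0.7},{"travel":[0.14,0,12.66],"delta_rot":[0,0,0],"fingers":0.7},{"travel":[0.14,0,12.66],"delta_rot":[0,0,0],"fingers":0.7},{"travel":[0.14,0,12.66],"delta_rot":[0,0,0],"fingers":0.7},{"travel":[0.14,0.6,12.66],"delta_rot":[0,0,0],"fingers":0.7},{"travel":[0.14,0.6,12.66],"delta_rot":[0,0,0],"fingers":0.7},{"travel":[0.14,0.6,12.66],"delta_rot":[0,0,0],"fingers":0.7}])

```text
clock: 19.27
ee_pos: [599.7, -86.8, 36.9]
ee_rot: [-0.051, 0.705, -0.705, 0.05]
force: [0.1, -0.1, 0.2]
width: 59.9
```

```bash
python3 go.py 599.8,-87.5,-9
```

```text
at [599.7 -86.8  36.9] jaw deg -81.85 tilt [ 0.001 -1.    -0.   ] w 59.9
599.8,-87.5,-9 units [-0.003  1.53   0.023]
```

Call:
send_rows(increments=[{"travel":[0,0.6,0.02],"delta_rot":[0,0,0],"fingers":0.7},{"travel":[0,1.2,0.02],"delta_rot":[0,0,0],"fingers":0.7},{"travel":[0,1.5,0.02],"delta_rot":[0,0,0],"fingers":0.7},{"travel":[0,1.5,0.02],"delta_rot":[0,0,0],"fingers":0.7},{"travel":[0,1.5,0.02],"delta_rot":[0,0,0],"fingers":0.7}])

```text
clock: 19.9
ee_pos: [600.5, -88.3, -7.2]
ee_rot: [0.05, -0.705, 0.705, -0.05]
force: [-0.1, 0.3, 0.4]
width: 59.3
```

Call:
send_rows(increments=[{"travel":[0,0,0],"delta_rot":[0,0,0],"fingers":0.2},{"travel":[0,0,0],"delta_rot":[0,0,0],"fingers":0.2},{"travel":[0,0,0],"delta_rot":[0,0,0],"fingers":0.2},{"travel":[0,0,0],"delta_rot":[0,0,0],"fingers":0.2},{"travel":[0,0,0],"delta_rot":[0,0,0],"fingers":0.2},{"travel":[0,0,0],"delta_rot":[0,0,0],"fingers":0.2}], squeeze=50)

```text
clock: 20.65
ee_pos: [600.9, -88.3, -6.5]
ee_rot: [0.049, -0.705, 0.706, -0.05]
force: [-0.2, 1.0, 5.9]
width: 31.1
```

Call:
send_rows(increments=[{"travel":[0,-0.2,0],"delta_rot":[0,0,0],"fingers":0.2},{"travel":[0,-1.0,0],"delta_rot":[0,0,0],"fingers":0.2},{"travel":[0,-2.2,0],"delta_rot":[0,0,0],"fingers":0.2},{"travel":[0,-2.2,0],"delta_rot":[0,0,0],"fingers":0.2},{"travel":[0,-2.2,0],"delta_rot":[0,0,0],"fingers":0.2}])

```text
clock: 21.28
ee_pos: [599.2, -87.8, 57.2]
ee_rot: [-0.051, 0.706, -0.705, 0.049]
force: [-0.3, -0.4, -2.9]
width: 31.3
```

```bash
python3 go.py 622.5,299,58
```

```text
at [599.2 -87.8  57.2] jaw deg -81.9 tilt [ 0.002 -1.    -0.001] w 31.3
622.5,299,58 units [ -2.585  -0.019 -12.657]
```

Call:
send_rows(increments=[{"travel":[-0.5,0,-2],"delta_rot":[0,0,0],"fingers":0.2},{"travel":[-1,0,-4],"delta_rot":[0,0,0],"fingers":0.2},{"travel":[-1.4,0,-6],"delta_rot":[0,0,0],"fingers":0.2},{"travel":[-1.8,0,-8],"delta_rot":[0,0,0],"fingers":0.2},{"travel":[-2.2,0,-10],"delta_rot":[0,0,0],"fingers":0.2},{"travel":[-2.5,0,-11.8],"delta_rot":[0,0,0],"fingers":0.2},{"travel":[-2.58,0,-12.66],"delta_rot":[0,0,0],"fingers":0.2},{"travel":[-2.58,0,-12.66],"delta_rot":[0,0,0],"fingers":0.2},{"travel":[-2.58,0,-12.66],"delta_rot":[0,0,0],"fingers":0.2},{"travel":[-2.58,0.6,-12.66],"delta_rot":[0,0,0],"fingers":0.2},{"travel":[-2.58,0.6,-12.66],"delta_rot":[0,0,0],"fingers":0.2},{"travel":[-2.58,0.6,-12.66],"delta_rot":[0,0,0],"fingers":0.2}])

```text
clock: 22.78
ee_pos: [623.1, 298.1, 39.9]
ee_rot: [0.05, -0.705, 0.705, -0.049]
force: [0.1, -0.7, -2.2]
width: 31.4
```

```bash
python3 go.py 622.5,299,-6.5
```

```text
at [623.1 298.1  39.9] jaw deg -81.95 tilt [ 0.001 -1.     0.   ] w 31.4
622.5,299,-6.5 units [ 0.013  1.546 -0.032]
```

Call:
send_rows(increments=[{"travel":[0,0.6,0],"delta_rot":[0,0,0],"fingers":0.2},{"travel":[0,1.1,0],"delta_rot":[0,0,0],"fingers":0.2},{"travel":[0,1.35,0],"delta_rot":[0,0,0],"fingers":0.2},{"travel":[0,1.45,0],"delta_rot":[0,0,0],"fingers":0.2},{"travel":[0,1.45,0],"delta_rot":[0,0,0],"fingers":0.2},{"travel":[0,1.45,0],"delta_rot":[0,0,0],"fingers":0.2}])

```text
clock: 23.52
ee_pos: [623.8, 299.0, -2.4]
ee_rot: [-0.05, 0.705, -0.705, 0.05]
force: [-1.1, -1.1, -1.1]
width: 30.8
```

Call:
send_rows(increments=[{"travel":[0,0.05,0],"delta_rot":[0,0,0],"fingers":0.2},{"travel":[0,0.05,0],"delta_rot":[0,0,0],"fingers":0.2},{"travel":[0,0.05,0],"delta_rot":[0,0,0],"fingers":0.2}])

```text
clock: 23.9
ee_pos: [623.2, 298.8, -4.5]
ee_rot: [-0.05, 0.705, -0.705, 0.05]
force: [-0.8, -0.3, -1.9]
width: 31.4
```

Call:
send_rows(increments=[{"travel":[0,0.04,0],"delta_rot":[0,0,0],"fingers":0.2},{"travel":[0,0.04,0],"delta_rot":[0,0,0],"fingers":0.2},{"travel":[0,0.04,0],"delta_rot":[0,0,0],"fingers":0.2}])

```text
clock: 24.28
ee_pos: [623.2, 298.8, -5.9]
ee_rot: [0.05, -0.705, 0.705, -0.05]
force: [-0.4, -0.3, -1.2]
width: 31.2
```

Call:
send_rows(increments=[{"travel":[0,0.03,0],"delta_rot":[0,0,0],"fingers":0.2},{"travel":[0,0.03,0],"delta_rot":[0,0,0],"fingers":0.2},{"travel":[0,0.03,0],"delta_rot":[0,0,0],"fingers":0.2}])

```text
clock: 24.65
ee_pos: [623.3, 298.8, -6.4]
ee_rot: [-0.05, 0.705, -0.705, 0.05]
force: [-0.8, 0.9, 1.6]
width: 31.2
```

Contact. Release, lift, then to the wheel.

Call:
send_rows(increments=[{"travel":[0,0,0],"delta_rot":[0,0,0],"fingers":0.55},{"travel":[0,0,0],"delta_rot":[0,0,0],"fingers":0.6},{"travel":[0,0,0],"delta_rot":[0,0,0],"fingers":0.6},{"travel":[0,0,0],"delta_rot":[0,0,0],"fingers":0.6},{"travel":[0,-0.8,0],"delta_rot":[0,0,0],"fingers":0.7},{"travel":[0,-2.1,0],"delta_rot":[0,0,0],"fingers":0.7},{"travel":[0,-2.1,0],"delta_rot":[0,0,0],"fingers":0.7},{"travel":[0,-2.1,0],"delta_rot":[0,0,0],"fingers":0.7}])

```text
clock: 25.65
ee_pos: [623.5, 298.9, 57.4]
ee_rot: [-0.05, 0.705, -0.705, 0.05]
force: [-0.3, -0.4, -0.2]
width: 59.6
```

```bash
python3 go.py 606.3,-3.8,56
```

```text
at [623.5 298.9  57.4] jaw deg -81.9 tilt [-0.001 -1.    -0.   ] w 59.6
606.3,-3.8,56 units [1.991 0.042 9.908]
```

Call:
send_rows(increments=[{"travel":[0.4,0,2],"delta_rot":[0,0,0],"fingers":0.82},{"travel":[0.8,0,4],"delta_rot":[0,0,0],"fingers":0.82},{"travel":[1.2,0,6],"delta_rot":[0,0,0],"fingers":0.82},{"travel":[1.7,0,8],"delta_rot":[0,0,0],"fingers":0.82},{"travel":[1.9,0,9.4],"delta_rot":[0,0,0],"fingers":0.82},{"travel":[1.99,0,9.9],"delta_rot":[0,0,0],"fingers":0.82},{"travel":[1.99,0,9.9],"delta_rot":[0,0,0],"fingers":0.82},{"travel":[1.99,0,9.9],"delta_rot":[0,0,0],"fingers":0.82},{"travel":[1.99,0.8,9.9],"delta_rot":[0,0,0],"fingers":0.82},{"travel":[1.99,1.2,9.9],"delta_rot":[0,0,0],"fingers":0.82},{"travel":[1.99,1.2,9.9],"delta_rot":[0,0,0],"fingers":0.82},{"travel":[1.99,1.2,9.9],"delta_rot":[0,0,0],"fingers":0.82}])

```text
clock: 27.15
ee_pos: [606.5, -3.3, 21.0]
ee_rot: [0.05, -0.705, 0.705, -0.051]
force: [0.7, 0.7, 0.2]
width: 69.8
```

```bash
python3 go.py 606.3,-3.8,-19
```

```text
at [606.5  -3.3  21. ] jaw deg -81.87 tilt [-0.001 -1.     0.   ] w 69.8
606.3,-3.8,-19 units [0.011 1.332 0.015]
```

Call:
send_rows(increments=[{"travel":[0.02,0.6,0.01],"delta_rot":[0,0,0],"fingers":0.82},{"travel":[0.02,1.1,0.01],"delta_rot":[0,0,0],"fingers":0.82},{"travel":[0.02,1.3,0.01],"delta_rot":[0,0,0],"fingers":0.82},{"travel":[0.02,1.3,0.01],"delta_rot":[0,0,0],"fingers":0.82},{"travel":[0.02,1.3,0.01],"delta_rot":[0,0,0],"fingers":0.82}])

```text
clock: 27.78
ee_pos: [605.9, -4.2, -18.3]
ee_rot: [0.05, -0.705, 0.705, -0.05]
force: [0.2, -0.4, 0.2]
width: 70.3
```

Call:
send_rows(increments=[{"travel":[0,0,0],"delta_rot":[0,0,0],"fingers":0.4},{"travel":[0,0,0],"delta_rot":[0,0,0],"fingers":0.4},{"travel":[0,0,0],"delta_rot":[0,0,0],"fingers":0.4},{"travel":[0,0,0],"delta_rot":[0,0,0],"fingers":0.4},{"travel":[0,0,0],"delta_rot":[0,0,0],"fingers":0.4},{"travel":[0,0,0],"delta_rot":[0,0,0],"fingers":0.4}], squeeze=50)

```text
clock: 28.52
ee_pos: [606.4, -4.2, -17.5]
ee_rot: [0.049, -0.705, 0.705, -0.051]
force: [-0.9, 1.4, 6.0]
width: 47.1
```

Call:
send_rows(increments=[{"travel":[0,-0.2,0],"delta_rot":[0,0,0],"fingers":0.4},{"travel":[0,-1.0,0],"delta_rot":[0,0,0],"fingers":0.4},{"travel":[0,-2.4,0],"delta_rot":[0,0,0],"fingers":0.4},{"travel":[0,-2.4,0],"delta_rot":[0,0,0],"fingers":0.4},{"travel":[0,-2.4,0],"delta_rot":[0,0,0],"fingers":0.4}])

```text
clock: 29.15
ee_pos: [604.6, -3.9, 52.5]
ee_rot: [-0.05, 0.705, -0.705, 0.049]
force: [-0.4, 0.4, -0.4]
width: 47.5
```

```bash
python3 go.py 511.5,-292.3,55
```

```text
at [604.6  -3.9  52.5] jaw deg -81.9 tilt [ 0.001 -1.    -0.   ] w 47.5
511.5,-292.3,55 units [ 4.427 -0.082  9.08 ]
```

Call:
send_rows(increments=[{"travel":[0.8,0,1.7],"delta_rot":[0,0,0],"fingers":0.4},{"travel":[1.6,0,3.4],"delta_rot":[0,0,0],"fingers":0.4},{"travel":[2.5,0,5.1],"delta_rot":[0,0,0],"fingers":0.4},{"travel":[3.3,0,6.8],"delta_rot":[0,0,0],"fingers":0.4},{"travel":[4.1,0,8.4],"delta_rot":[0,0,0],"fingers":0.4},{"travel":[4.4,0,9.08],"delta_rot":[0,0,0],"fingers":0.4},{"travel":[4.4,0,9.08],"delta_rot":[0,0,0],"fingers":0.4},{"travel":[4.4,0,9.08],"delta_rot":[0,0,0],"fingers":0.4},{"travel":[4.4,0.8,9.08],"delta_rot":[0,0,0],"fingers":0.4},{"travel":[4.4,1.0,9.08],"delta_rot":[0,0,0],"fingers":0.4},{"travel":[4.4,1.0,9.08],"delta_rot":[0,0,0],"fingers":0.4},{"travel":[4.4,1.0,9.08],"delta_rot":[0,0,0],"fingers":0.4}])

```text
clock: 30.65
ee_pos: [513.8, -292.3, 24.1]
ee_rot: [0.05, -0.705, 0.706, -0.051]
force: [-0.3, 0.1, -0.9]
width: 47.4
```

```bash
python3 go.py 511.5,-292.3,-17.5
```

```text
at [ 513.8 -292.3   24.1] jaw deg -81.86 tilt [-0.001 -1.     0.001] w 47.4
511.5,-292.3,-17.5 units [ 0.077  1.388 -0.013]
```

Call:
send_rows(increments=[{"travel":[0.06,0.5,0],"delta_rot":[0,0,0],"fingers":0.4},{"travel":[0.06,0.9,0],"delta_rot":[0,0,0],"fingers":0.4},{"travel":[0.06,1.2,0],"delta_rot":[0,0,0],"fingers":0.4},{"travel":[0.06,1.28,0],"delta_rot":[0,0,0],"fingers":0.4},{"travel":[0.06,1.28,0],"delta_rot":[0,0,0],"fingers":0.4},{"travel":[0.06,1.28,0],"delta_rot":[0,0,0],"fingers":0.4}])

```text
clock: 31.4
ee_pos: [511.7, -292.9, -14.6]
ee_rot: [0.05, -0.705, 0.706, -0.05]
force: [0.4, -0.2, -2.1]
width: 47.5
```

Call:
send_rows(increments=[{"travel":[0,0.05,0],"delta_rot":[0,0,0],"fingers":0.4},{"travel":[0,0.05,0],"delta_rot":[0,0,0],"fingers":0.4},{"travel":[0,0.05,0],"delta_rot":[0,0,0],"fingers":0.4}])

```text
clock: 31.78
ee_pos: [511.4, -292.6, -16.5]
ee_rot: [0.05, -0.705, 0.705, -0.05]
force: [0.3, 0.8, -0.6]
width: 47.6
```

Call:
send_rows(increments=[{"travel":[0,0.04,0],"delta_rot":[0,0,0],"fingers":0.4},{"travel":[0,0.04,0],"delta_rot":[0,0,0],"fingers":0.4},{"travel":[0,0.04,0],"delta_rot":[0,0,0],"fingers":0.4}])

```text
clock: 32.15
ee_pos: [511.5, -292.7, -17.5]
ee_rot: [0.05, -0.705, 0.705, -0.05]
force: [-0.9, 1.3, 3.4]
width: 47.1
```

Call:
send_rows(increments=[{"travel":[0,0.02,0],"delta_rot":[0,0,0],"fingers":0.4},{"travel":[0,0.02,0],"delta_rot":[0,0,0],"fingers":0.4},{"travel":[0,0.02,0],"delta_rot":[0,0,0],"fingers":0.4}])

```text
clock: 32.52
ee_pos: [511.5, -292.7, -17.5]
ee_rot: [0.05, -0.705, 0.705, -0.05]
force: [-3.8, 1.9, 8.3]
width: 47.6
```

Call:
send_rows(increments=[{"travel":[0,-0.03,0],"delta_rot":[0,0,0],"fingers":0.7},{"travel":[0,-0.03,0],"delta_rot":[0,0,0],"fingers":0.75},{"travel":[0,-0.03,0],"delta_rot":[0,0,0],"fingers":0.75},{"travel":[0,-0.03,0],"delta_rot":[0,0,0],"fingers":0.75},{"travel":[0,-0.8,0],"delta_rot":[0,0,0],"fingers":0.75},{"travel":[0,-2.3,0],"delta_rot":[0,0,0],"fingers":0.75},{"travel":[0,-2.3,0],"delta_rot":[0,0,0],"fingers":0.75},{"travel":[0,-2.3,0],"delta_rot":[0,0,0],"fingers":0.75}])

```text
clock: 33.52
ee_pos: [511.0, -292.3, 50.1]
ee_rot: [-0.05, 0.706, -0.705, 0.05]
force: [0.1, 0.0, -0.8]
width: 64.1
```

```bash
python3 go.py 470.4,8.5,50
```

```text
at [ 511.  -292.3   50.1] jaw deg -81.9 tilt [ 0.    -1.    -0.001] w 64.1
470.4,8.5,50 units [-7.3000e-02  9.0000e-03 -1.0117e+01]
```

Call:
send_rows(increments=[{"travel":[0,0,-2],"delta_rot":[0,0,0],"fingers":0.8},{"travel":[-0.07,0,-4],"delta_rot":[0,0,0],"fingers":0.8},{"travel":[-0.07,0,-6],"delta_rot":[0,0,0],"fingers":0.8},{"travel":[-0.07,0,-8],"delta_rot":[0,0,0],"fingers":0.8},{"travel":[-0.07,0,-9.6],"delta_rot":[0,0,0],"fingers":0.8},{"travel":[-0.07,0,-10.12],"delta_rot":[0,0,0],"fingers":0.8},{"travel":[-0.07,0,-10.12],"delta_rot":[0,0,0],"fingers":0.8},{"travel":[-0.07,0,-10.12],"delta_rot":[0,0,0],"fingers":0.8},{"travel":[-0.07,0.8,-10.12],"delta_rot":[0,0,0],"fingers":0.8},{"travel":[-0.07,1.0,-10.12],"delta_rot":[0,0,0],"fingers":0.8},{"travel":[-0.07,1.0,-10.12],"delta_rot":[0,0,0],"fingers":0.8},{"travel":[-0.07,1.0,-10.12],"delta_rot":[0,0,0],"fingers":0.8}])

```text
clock: 35.02
ee_pos: [471.3, 7.8, 21.3]
ee_rot: [0.049, -0.705, 0.705, -0.05]
force: [0.5, -0.2, 0.3]
width: 68.6
```

```bash
python3 go.py 470.4,8.5,-20
```

```text
at [471.3   7.8  21.3] jaw deg -81.93 tilt [-0.001 -1.     0.   ] w 68.6
470.4,8.5,-20 units [ 0.029  1.376 -0.028]
```

Call:
send_rows(increments=[{"travel":[0.03,0.6,-0.02],"delta_rot":[0,0,0],"fingers":0.8},{"travel":[0.03,1.1,-0.02],"delta_rot":[0,0,0],"fingers":0.8},{"travel":[0.03,1.33,-0.02],"delta_rot":[0,0,0],"fingers":0.8},{"travel":[0.03,1.33,-0.02],"delta_rot":[0,0,0],"fingers":0.8},{"travel":[0.03,1.33,-0.02],"delta_rot":[0,0,0],"fingers":0.8}])

```text
clock: 35.65
ee_pos: [470.2, 8.6, -18.8]
ee_rot: [0.05, -0.705, 0.705, -0.05]
force: [-0.1, -1.1, 0.3]
width: 68.3
```

Call:
send_rows(increments=[{"travel":[0,0,0],"delta_rot":[0,0,0],"fingers":0.4},{"travel":[0,0,0],"delta_rot":[0,0,0],"fingers":0.4},{"travel":[0,0,0],"delta_rot":[0,0,0],"fingers":0.4},{"travel":[0,0,0],"delta_rot":[0,0,0],"fingers":0.4},{"travel":[0,0,0],"delta_rot":[0,0,0],"fingers":0.4},{"travel":[0,0,0],"delta_rot":[0,0,0],"fingers":0.4}], squeeze=60)

```text
clock: 36.4
ee_pos: [470.2, 8.5, -18.2]
ee_rot: [0.05, -0.705, 0.706, -0.05]
force: [-3.6, -0.8, 7.7]
width: 43.1
```

Call:
send_rows(increments=[{"travel":[0,-0.2,0],"delta_rot":[0,0,0],"fingers":0.4},{"travel":[0,-1.0,0],"delta_rot":[0,0,0],"fingers":0.4},{"travel":[0,-2.4,0],"delta_rot":[0,0,0],"fingers":0.4},{"travel":[0,-2.4,0],"delta_rot":[0,0,0],"fingers":0.4},{"travel":[0,-2.4,0],"delta_rot":[0,0,0],"fingers":0.4}])

```text
clock: 37.02
ee_pos: [468.9, 9.0, 52.0]
ee_rot: [-0.05, 0.705, -0.705, 0.05]
force: [-0.3, -0.3, -2.1]
width: 43.2
```

```bash
python3 go.py 439.3,-302.8,53
```

```text
at [468.9   9.   52. ] jaw deg -81.9 tilt [ 0.001 -1.    -0.001] w 43.2
439.3,-302.8,53 units [ 2.441 -0.037 10.15 ]
```

Call:
send_rows(increments=[{"travel":[0.5,0,1.9],"delta_rot":[0,0,0],"fingers":0.4},{"travel":[0.9,0,3.8],"delta_rot":[0,0,0],"fingers":0.4},{"travel":[1.4,0,5.7],"delta_rot":[0,0,0],"fingers":0.4},{"travel":[1.8,0,7.6],"delta_rot":[0,0,0],"fingers":0.4},{"travel":[2.2,0,9.4],"delta_rot":[0,0,0],"fingers":0.4},{"travel":[2.44,0,10.15],"delta_rot":[0,0,0],"fingers":0.4},{"travel":[2.44,0,10.15],"delta_rot":[0,0,0],"fingers":0.4},{"travel":[2.44,0,10.15],"delta_rot":[0,0,0],"fingers":0.4},{"travel":[2.44,0.8,10.15],"delta_rot":[0,0,0],"fingers":0.4},{"travel":[2.44,1.0,10.15],"delta_rot":[0,0,0],"fingers":0.4},{"travel":[2.44,1.0,10.15],"delta_rot":[0,0,0],"fingers":0.4},{"travel":[2.44,1.0,10.15],"delta_rot":[0,0,0],"fingers":0.4}])

```text
clock: 38.52
ee_pos: [440.7, -303.1, 23.5]
ee_rot: [0.05, -0.705, 0.706, -0.05]
force: [-0.6, -0.6, -1.4]
width: 42.8
```

```bash
python3 go.py 439.3,-302.8,-18.2
```

```text
at [ 440.7 -303.1   23.5] jaw deg -81.86 tilt [-0.001 -1.     0.001] w 42.8
439.3,-302.8,-18.2 units [ 0.045  1.39  -0.016]
```

Call:
send_rows(increments=[{"travel":[0.02,0.5,0],"delta_rot":[0,0,0],"fingers":0.4},{"travel":[0.02,0.9,0],"delta_rot":[0,0,0],"fingers":0.4},{"travel":[0.02,1.2,0],"delta_rot":[0,0,0],"fingers":0.4},{"travel":[0.02,1.3,0],"delta_rot":[0,0,0],"fingers":0.4},{"travel":[0.02,1.3,0],"delta_rot":[0,0,0],"fingers":0.4},{"travel":[0.02,1.3,0],"delta_rot":[0,0,0],"fingers":0.4}])

```text
clock: 39.28
ee_pos: [439.8, -303.5, -15.9]
ee_rot: [0.05, -0.705, 0.706, -0.05]
force: [1.3, 1.7, -2.2]
width: 42.9
```

Call:
send_rows(increments=[{"travel":[0,0.05,0],"delta_rot":[0,0,0],"fingers":0.4},{"travel":[0,0.05,0],"delta_rot":[0,0,0],"fingers":0.4},{"travel":[0,0.05,0],"delta_rot":[0,0,0],"fingers":0.4}])

```text
clock: 39.65
ee_pos: [439.5, -303.1, -17.7]
ee_rot: [0.05, -0.705, 0.705, -0.05]
force: [0.6, -0.4, -3.0]
width: 43.2
```

Call:
send_rows(increments=[{"travel":[0,0.03,0],"delta_rot":[0,0,0],"fingers":0.4},{"travel":[0,0.03,0],"delta_rot":[0,0,0],"fingers":0.4},{"travel":[0,0.03,0],"delta_rot":[0,0,0],"fingers":0.4}])

```text
clock: 40.02
ee_pos: [439.6, -303.2, -18.1]
ee_rot: [0.05, -0.705, 0.705, -0.05]
force: [-2.0, 2.1, 6.8]
width: 43.2
```

Call:
send_rows(increments=[{"travel":[0,-0.03,0],"delta_rot":[0,0,0],"fingers":0.7},{"travel":[0,-0.03,0],"delta_rot":[0,0,0],"fingers":0.75},{"travel":[0,-0.03,0],"delta_rot":[0,0,0],"fingers":0.75},{"travel":[0,-0.03,0],"delta_rot":[0,0,0],"fingers":0.75},{"travel":[0,-0.8,0],"delta_rot":[0,0,0],"fingers":0.75},{"travel":[0,-2.3,0],"delta_rot":[0,0,0],"fingers":0.75},{"travel":[0,-4.3,0],"delta_rot":[0,0,0],"fingers":0.75},{"travel":[0,-6,0],"delta_rot":[0,0,0],"fingers":0.75},{"travel":[0,-6,0],"delta_rot":[0,0,0],"fingers":0.75}])

```text
clock: 41.15
ee_pos: [442.0, -305.8, 166.7]
ee_rot: [0.048, -0.702, 0.708, -0.052]
force: [-0.1, -0.0, 0.4]
width: 63.9
```

Call:
send_rows(increments=[{"travel":[1.5,0,1],"delta_rot":[0,0,0],"fingers":0.75},{"travel":[3,0,2.2],"delta_rot":[0,0,0],"fingers":0.75},{"travel":[4.5,0,3.3],"delta_rot":[0,0,0],"fingers":0.75},{"travel":[6,0,4.4],"delta_rot":[0,0,0],"fingers":0.75},{"travel":[7.5,0,5.5],"delta_rot":[0,0,0],"fingers":0.75},{"travel":[8.5,0,6.2],"delta_rot":[0,0,0],"fingers":0.75},{"travel":[8.5,0,6.2],"delta_rot":[0,0,0],"fingers":0.75},{"travel":[8.5,0,6.2],"delta_rot":[0,0,0],"fingers":0.75},{"travel":[8.5,0,6.2],"delta_rot":[0,0,0],"fingers":0.75}])

```text
clock: 42.28
ee_pos: [214.2, -522.1, 160.8]
ee_rot: [-0.05, 0.706, -0.705, 0.051]
force: [-0.2, 0.4, 0.7]
width: 64.1
```

```bash
python3 go.py; python3 - <<'E'
from h import *
from plant import env
T=env.snapshot("top")["img"][:,:,::-1];S=env.snapshot("scene")["img"][:,:,::-1]
cv2.imwrite("pics/top1.png",cv2.resize(T[155:355,125:525],(800,400),interpolation=cv2.INTER_CUBIC))
cv2.imwrite("pics/scene1.png",S)
E
```

```text
at [ 214.2 -522.1  160.8] jaw deg -81.81 tilt [-0.    -1.    -0.001] w 64.1
```

View pics/top1.png

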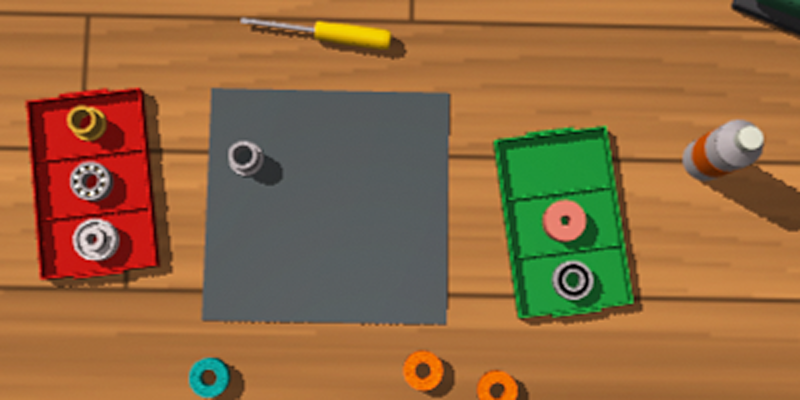

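View pics/scene1.png

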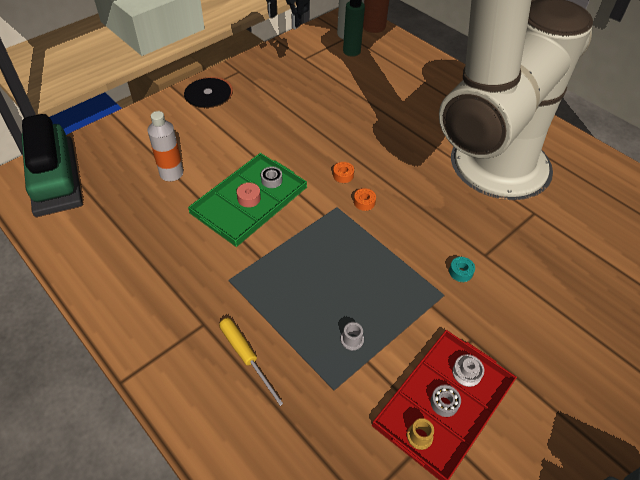

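All five are in place. The brass bush's lean is worth one enlarged check (the last picture).

```bash
python3 - <<'E'
from h import *
from plant import env
S,T=env.snapshot("scene"),env.snapshot("top");out=[]
for d,(r,c) in((S,(400,390)),(T,(190,140))):
    a=np.ascontiguousarray(cv2.resize(d["img"][r:r+60,c:c+60,::-1],(400,400),interpolation=cv2.INTER_CUBIC))
    out.append(a);k=400/60
    f=lambda P:((proj(d,P)[0]+.5-[c,r])*k).round().tolist()
    print("top centre, base centre",f([623.2,298.8,37]),f([623.2,298.8,3]))
    t=np.linspace(0,6.28,60)
    for R,z in((21,3),(21,8),(17,37)):
        P=np.c_[623.2+R*np.cos(t),298.8+R*np.sin(t),0*t+z]
        cv2.polylines(a,[((proj(d,P)+.5-[c,r])*k).astype(np.int32)],True,(255,255,0),1)
cv2.imwrite("pics/br.png",np.hstack(out))
E
```

```text
top centre, base centre [227.0, 191.0] [203.0, 242.0]
top centre, base centre [173.0, 166.0] [201.0, 184.0]
```

View pics/br.png

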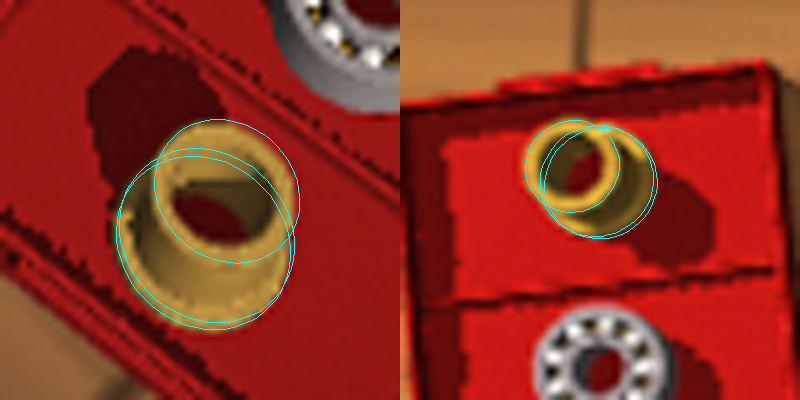

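The upright-model outlines match the bush in both views: it stands flat inside the far compartment, clear of the walls and rib. Handing in.

```bash
python3 -c "
from plant import env
print(env.sign_off())"
```

```text
the job is handed in; nothing more can be done
None
```

Both kits are made up and the job is handed in at about 42 s on the robot's clock; the sign-off gives no verdict.

- **Red tray:** the pulley is in the near compartment, the open bearing in the middle and the brass bush in the far one.
- **Green tray:** the sealed bearing is in the near compartment and the pink wheel in the middle.

Each part was lowered until the force reading showed it touching the tray floor, and only then released.

**Final checks:** the last top and scene pictures show all five parts flat, each in a compartment of its own. The steel bush, spray can and screwdriver look unmoved. The brass bush looked as if it might lean, so I overlaid an upright outline in both views and it matched.

**What disagreed or failed:**
- **Height reading:** the sensed tool height was about 20–25 mm lower than the fingertips seen in the pictures. The first attempt to grip the pulley therefore closed above its rim, without moving it. After that I set heights from the pictures and contact forces.
- **Gripper width:** the opening read about 2.5–4 mm less than the true diameters, but every grip held.

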